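# Switch the desk off for the night

### The arm

A 7-joint arm with a two-finger parallel gripper is mounted at the origin on the work surface. World frame = base frame: x ahead of the robot, y to its left, z up, the work surface at z = 0. Lengths are in m, angles in degrees, forces in N, time in s.
With the tool pointing down it reaches from about 0.425 to 0.95 m from the base axis. Payload 16.7 kg.
Tool frame: the origin (TCP) lies at the very end of the fingers, on their centre line; the grasp point (between the pads) lies 19 mm behind it; z points along the fingers, y is the line along which they close (so a half turn about z gives the same grasp; the last joint's range is limited). The gripper opens to 94 mm and grips with 3 to 60 N. Pads are 16 mm wide; open, the fingers measure 119 mm over their backs; the gripper's body (75 mm by 177 mm) begins 78 mm behind the grasp point.
Start: joints at [-79.784, 24.414, 4.234, 92.017, -1.954, 63.644, -3.845], TCP at [0.217, 0.639, 0.205] pointing down, gripper open.
Joint ranges: [-163.25, 163.25], [-28.42, 122.38], [-70.27, 78.77], [12.13, 141.07], [-58.53, 238.53], [9.26, 117.41], [-156.51, 156.51]. Speed limits (degrees/s): [108.29, 108.29, 136.94, 136.94, 172.46, 172.46, 172.46].

### API

Orientations are given as [roll, pitch, yaw] about the fixed x, y, z axes, in that order (R = Rz(yaw) Ry(pitch) Rx(roll)).
In Python, from rig import manip gives the robot as it stands. The module is installed in compiled form; this text tells all that it offers.
- The arm moves only by the shell command python3 -m pendant 'ROWS' [FORCE]. ROWS is JSON, a list of rows, each an object of numbers: "hand": the opening, from 0 (shut) to 1 (fully open); "tx", "ty", "tz": the shift along the tool's x, y, z in m; "turn": the turn about the tool's z in rad. A call has 1 to 12 rows; each row is the pose to reach, as a shift and turn from the pose commanded when the call began, along the tool's axes at that moment; what a row does not reach only later rows make up. A row lasts 1/8 s, in which the tool goes at most 62.5 mm and 10.7 degrees, less where a joint would pass 70% of its speed; a pose out of reach is approached as far as the arm can. A call with a gripper value outside its range is refused whole. The fingers move at their own pace and stop on an object; FORCE is the grip in N (left out, the last holds). Time passes only in rows, so rows that repeat a pose let the fingers close. It gives the time, the measured TCP pose, the force, the opening and the grip force at its end, in the units of the state.
- manip.sense(): the state, without advancing time (a new reading comes with each control period).
- manip.read_camera(name): name is "scene" or "side" or "wrist"; returns a dict with "image" (384x512x3 uint8, red, green, blue), "mtx" (3x3 intrinsics, pixels), "k1" (the pictures are not rectified: a ray, as slopes to the right and down, at radius r is drawn at 1 + k1 r^2 times it, then the intrinsics apply), "R" (3x3) and "t" (3): a world point X has camera coordinates R X + t. Camera axes: x right, y down, z forward; pixel columns grow to the right and rows downward; lengths in m; the calibration is good to about 2 mm. A picture is of the moment at which its call begins. There is no depth.
- manip.hand_in(): hands the job in; it is judged then, once.
Trained networks look in a picture, given as the dict that the camera call returned (one of the last four; its "shot" number tells which), for a name from the list of things; names that differ only in an ending like _2 or _b are one class to them, and where a whole thing is asked for, a point or a joint stands for the part that bears it (a point fixed in the world has none). Each returns a list of dicts, best first, with "p" (0 to 1); they miss things now and then, are a little off and sometimes report something else, mostly with a low value. They report only what shows in the picture. A call takes as long as a camera call.
- manip.look_for(query, picture): "location" ([column, row] in pixels, amid what is visible of it).
The state is a dict: "clock": time; "joint_positions": joint angles; "joint_velocities": joint speeds; "tau": joint torques, N m; "ee_pos": TCP position; "eef_rot": TCP orientation; "wrist_force": force on the tool from outside, world axes, zero at the start; "wrist_torque": the same for the moment, N m; "finger_gap": finger opening in m; "grip_force": force on a finger pad.
Only numpy, scipy, OpenCV 4.12 (cv2) and the standard library are available. Lean on these libraries where they do the work, as an engineer would, in place of code of your own. Each camera call takes 0.05 s, during which the arm holds its last target. There are 200 camera calls.

### The job

Shut this desk down for the night: with the fingertips, lightly press in (about half way is enough, and it stays down) the printer's square key, then the round key on the speaker, and last the bar key on the power strip, which feeds the other two. Leave the small round keys on the printer and the strip alone, do not lift, tip or shove anything, and take the hand away when done.

Things in the scene. Friction and masses are not known exactly. Their poses are not given: they have to be found in the camera images.
- printer: compact photo printer, a loose white box 170 (x) x 130 (y) x 55 high, 1.4 kg; origin at the centre of its underside, z up, paper slot on its -x side. Two grey keys near the slot edge of its top: the square power key at (-55, +35) mm and the small round feed key at (-55, -35) mm
- speaker: loose round grey fabric speaker with white top, 110 diameter, 48 high, 0.8 kg; origin at the centre of its underside, z up; its only key, a round one 26 across, is at (-22, 0) mm
- dock: power strip, a loose white bar 230 (x) x 62 (y) x 45 high with two sockets on top, 0.9 kg; origin at the centre of its underside, z up; grey bar-shaped main key at (-85, 0) mm (the end nearer the robot), small round reset key at (+90, 0) mm
- printer_key_top (a point): centre of the top face of the printer's square key, 22 x 22, moves with the key; 67 above the table when up (13 proud of the printer), 58 when fully in (3 proud)
- speaker_key_top (a point): centre of the top face of the speaker's round key, 26 across, moves with the key; 60 above the table when up, 51 when fully in (3 proud)
- dock_key_top (a point): centre of the top face of the strip's bar key, 18 along the strip x 38 across it, moves with the key; 57 above the table when up, 48 when fully in (3 proud)
- printer_key (a joint): printer's square power key; value = how far it is pressed in, m: 0 up, 0.009 at its hard stop; 4 mm and more counts as pressed. Moves straight down: 3.2 N starts it, 4.5 N brings it 4 mm in, 5.5 N 7 mm, 6.1 N to the stop; friction keeps it where it is left. Ramming it with over 25 N breaks it.
- speaker_key (a joint): speaker's round key; value = how far it is pressed in, m: 0 up, 0.009 at its hard stop; 4 mm and more counts as pressed. Moves straight down: 3.2 N starts it, 4.5 N brings it 4 mm in, 5.5 N 7 mm, 6.1 N to the stop; friction keeps it where it is left. Ramming it with over 25 N breaks it.
- dock_key (a joint): power strip's bar key; value = how far it is pressed in, m: 0 up, 0.009 at its hard stop; 4 mm and more counts as pressed. Moves straight down: 3.2 N starts it, 4.5 N brings it 4 mm in, 5.5 N 7 mm, 6.1 N to the stop; friction keeps it where it is left. Ramming it with over 25 N breaks it.
- feed_key (a joint): small round key (14 across, 13 proud) on the printer, beside the square one; to be left alone; value = how far it is pressed in, m: 0 up, 0.009 at its hard stop; 4 mm and more counts as pressed. Moves straight down: 3.2 N starts it, 4.5 N brings it 4 mm in, 5.5 N 7 mm, 6.1 N to the stop; friction keeps it where it is left. Ramming it with over 25 N breaks it.
- reset_key (a joint): small round key (14 across, 13 proud) at the far end of the strip; to be left alone; value = how far it is pressed in, m: 0 up, 0.009 at its hard stop; 4 mm and more counts as pressed. Moves straight down: 3.2 N starts it, 4.5 N brings it 4 mm in, 5.5 N 7 mm, 6.1 N to the stop; friction keeps it where it is left. Ramming it with over 25 N breaks it.
- mug: bystander: white mug, 80 across, 92 high, handle at its +y; origin under its centre
- pen_pot: bystander: dark steel pot 72 across, 88 high, pens stick out to about 130; origin under its centre
- tape: bystander: roll of clear tape lying flat, 52 across, 19 high; origin under its centre
- stapler: bystander: black stapler 125 (x) x 32 x 50 high; origin under its centre
- mouse: bystander: white computer mouse about 75 (x) x 64 x 34 high; origin under it

How it is judged:
By the outcome, as a careful person would: the job done as asked, in the order asked, and still so for the second after the job is handed in, with the robot touching nothing.
It also fails if it takes over 51 s, if anything falls off the work surface, if the arm or the gripper's body presses on something with over 40 N, if the wrist force passes 120 N, or if a joint passes its speed limit or range.

## Working session

There is one attempt and no reset: what is moved stays moved. The work goes in short steps, Python scripts to look and compute and a shell command to move; the robot and the scene stay as the last step left them, time stands still between calls to the robot, and variables do not carry over. Pictures are saved under pics/ and viewed, at most 10 in all, crops included, and the job is handed in when it is done.

```bash
mkdir -p pics
cat > h.py <<'E'
import numpy as np, cv2
from rig import manip
def ray(pic,uv):
    K=np.array(pic["mtx"]);R=np.array(pic["R"]);t=np.array(pic["t"])
    d=np.array([(uv[0]-K[0,2])/K[0,0],(uv[1]-K[1,2])/K[1,1]]);s=d.copy()
    for _ in range(30): s=d/(1+pic["k1"]*(s@s))
    v=R.T@np.array([s[0],s[1],1]); return -R.T@t, v/np.linalg.norm(v)
def atz(pic,uv,z):
    o,v=ray(pic,uv); return o+v*(z-o[2])/v[2]
def tri(obs):
    A=np.zeros((3,3));b=np.zeros(3)
    for p,uv in obs:
        o,v=ray(p,uv);M=np.eye(3)-np.outer(v,v);A+=M;b+=M@o
    return np.linalg.solve(A,b)
def proj(pic,X):
    K=np.array(pic["mtx"]);c=np.array(pic["R"])@X+np.array(pic["t"]);s=c[:2]/c[2]
    s=s*(1+pic["k1"]*(s@s)); return K[:2,:2]@s+K[:2,2]
E
python3 - <<'E'
from h import *
np.set_printoptions(precision=4,suppress=True)
P={n:manip.read_camera(n) for n in ("scene","side","wrist")}
cv2.imwrite("pics/a.png",cv2.cvtColor(np.vstack([P["scene"]["image"],P["side"]["image"]])[:, :],cv2.COLOR_RGB2BGR)) if 0 else None
for n in P: cv2.imwrite(f"pics/{n}0.png",cv2.cvtColor(P[n]["image"],cv2.COLOR_RGB2BGR))
Z=dict(printer_key_top=.067,speaker_key_top=.06,dock_key_top=.057,feed_key=.04,reset_key=.04,printer=.04,speaker=.03,dock=.03)
for q in Z:
    o=[]
    for n in P:
        r=manip.look_for(q,P[n])
        for k in r[:2]: print(q,n,np.round(k["location"],1),round(k["p"],2),atz(P[n],k["location"],Z[q])[:2])
        if r and n!="wrist": o.append((P[n],r[0]["location"]))
    if len(o)==2: print("  tri",tri(o))
s=manip.sense();print(s)
E
```

```text
printer_key_top scene [154.9 180.2] 0.46 [ 0.5478 -0.3043]
printer_key_top side [334.9 276.1] 0.5 [ 0.5357 -0.3035]
  tri [ 0.5413 -0.3038  0.0598]
speaker_key_top scene [270.9 255.4] 0.64 [ 0.7958 -0.0158]
speaker_key_top scene [385.6 161.9] 0.43 [0.5347 0.3269]
dock_key_top scene [268.8 162.4] 0.69 [0.5061 0.0049]
dock_key_top scene [334.3 240.6] 0.39 [0.7674 0.1431]
dock_key_top side [216.2 212.5] 0.7 [0.4978 0.0048]
  tri [0.501  0.0066 0.0522]
feed_key scene [382.5 162.3] 0.75 [0.5195 0.3254]
feed_key side [358.7 304.2] 0.45 [ 0.5314 -0.3687]
  tri [ 0.59   -0.0485  0.1059]
reset_key side [241.2 205.4] 0.65 [ 0.5675 -0.0092]
printer scene [139.6 201.3] 0.64 [ 0.594  -0.3482]
printer side [358.4 289.7] 0.77 [ 0.5596 -0.3503]
  tri [ 0.5765 -0.3501  0.0176]
speaker scene [386.2 175.7] 0.73 [0.56   0.3285]
speaker side [153.  156.6] 0.67 [0.5393 0.3226]
  tri [0.5481 0.3356 0.0166]
dock scene [388.7 162.8] 0.75 [0.5148 0.3467]
dock scene [275.6 193.8] 0.56 [0.5943 0.0154]
dock side [238.2 204.8] 0.57 [0.5708 0.0048]
  tri [0.5973 0.19   0.0256]
{'clock': 1.35, 'joint_positions': array([-79.7839,  24.4133,   4.2337,  92.0158,  -1.9524,  63.6454,
        -3.8438]), 'joint_velocities': array([ 0.0479,  0.0343, -0.0622,  0.0252, -0.0133,  0.0436, -0.0071]), 'tau': array([  0.0003, -93.5528,   3.663 , -45.4568,  -0.0491,   0.0129,
         0.    ]), 'ee_pos': array([0.2173, 0.639 , 0.2055]), 'eef_rot': array([-179.9975,   -0.0007,  161.2167]), 'wrist_force': array([ 0.2935,  0.4856, -0.4796]), 'wrist_torque': array([-0.0269, -0.011 , -0.0497]), 'grip_force': 0.0, 'finger_gap': 0.09437057198366972}
```

View images.

View pics/scene0.png

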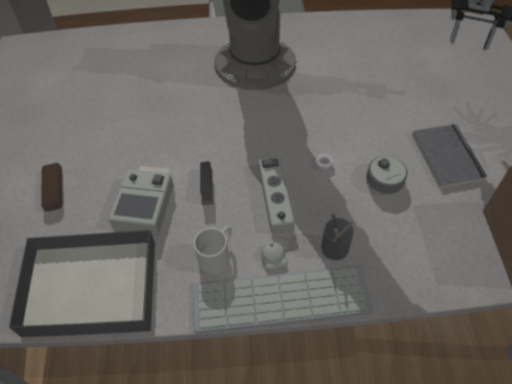

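View pics/side0.png

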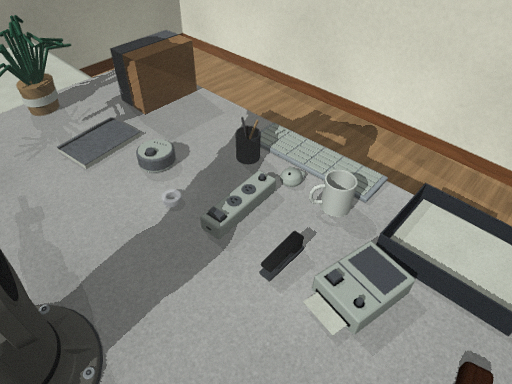

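The scene shows the printer at (140,200) with its square key at (157,180) and feed key at (133,177). The strip key is at (270,163) and the speaker key at (384,163). In the side view the same keys are at (335,277), (216,213) and (151,152). First I'll move above the speaker, which is on the way, and close the fingers.

```bash
python3 -m pendant '[{"tx":-0.06,"ty":-0.03,"hand":0},{"tx":-0.11,"ty":-0.055,"hand":0},{"tx":-0.16,"ty":-0.08,"hand":0},{"tx":-0.21,"ty":-0.105,"hand":0},{"tx":-0.26,"ty":-0.13,"hand":0},{"tx":-0.31,"ty":-0.155,"hand":0},{"tx":-0.36,"ty":-0.18,"hand":0},{"tx":-0.398,"ty":-0.197,"hand":0},{"tx":-0.398,"ty":-0.197,"hand":0},{"tx":-0.398,"ty":-0.197,"hand":0}]' 20
python3 - <<'E'
from h import *
np.set_printoptions(precision=4,suppress=True)
w=manip.read_camera("wrist");s=manip.sense()
print(s["clock"],s["ee_pos"],s["eef_rot"],s["wrist_force"])
print("cam",ray(w,(256,192)),"tcp px",proj(w,s["ee_pos"]))
for q in ("speaker_key_top","speaker"):
  for k in manip.look_for(q,w)[:2]: print(q,k,atz(w,k["location"],.06))
cv2.imwrite("pics/w1.png",cv2.cvtColor(w["image"],cv2.COLOR_RGB2BGR))
S=manip.read_camera("scene");D=manip.read_camera("side")
for n,a,b in (("pk",(157,180),(335,277)),("feed",(133,177),(359,302)),("dk",(270,163),(216,213)),("rk",(281,216),(264,178)),("sk",(384,163),(151,152))): print(n,tri([(S,a),(D,b)]))
E
```

```text
1.4 [0.2173 0.639  0.2054] [-179.9956   -0.0008  161.2176] [-0.3304  0.3492  0.2943]
cam (array([0.1488, 0.6616, 0.3839]), array([ 0.2334, -0.0554, -0.9708])) tcp px [250.9203 230.408 ]
pk [ 0.5403 -0.3016  0.0574]
feed [ 0.5241 -0.3685  0.0577]
dk [0.5014 0.0092 0.0489]
rk [0.6782 0.0185 0.0454]
sk [0.5339 0.3223 0.0517]validation failed for argument at $[0]...
```

View pics/w1.png

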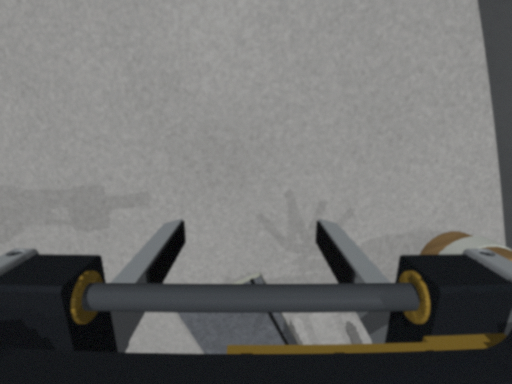

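The wrist view shows only desk and the folder edge. The fingers sit at rows 220 and below, and the TCP projects to (251,230). The rows need every field, so I'll resend the move.

```bash
python3 -m pendant '[{"tx":-0.05,"ty":-0.02,"tz":0,"turn":0,"hand":0},{"tx":-0.1,"ty":-0.04,"tz":0,"turn":0,"hand":0},{"tx":-0.15,"ty":-0.06,"tz":0,"turn":0,"hand":0},{"tx":-0.2,"ty":-0.08,"tz":0,"turn":0,"hand":0},{"tx":-0.25,"ty":-0.1,"tz":0,"turn":0,"hand":0},{"tx":-0.3,"ty":-0.12,"tz":0,"turn":0,"hand":0},{"tx":-0.35,"ty":-0.14,"tz":0,"turn":0,"hand":0},{"tx":-0.4,"ty":-0.155,"tz":0,"turn":0,"hand":0},{"tx":-0.44,"ty":-0.17,"tz":0,"turn":0,"hand":0},{"tx":-0.46,"ty":-0.178,"tz":0,"turn":0,"hand":0},{"tx":-0.46,"ty":-0.178,"tz":0,"turn":0,"hand":0}]' 20
python3 - <<'E'
from h import *
np.set_printoptions(precision=4,suppress=True)
w=manip.read_camera("wrist");s=manip.sense()
print(s["clock"],s["ee_pos"],s["eef_rot"],s["wrist_force"])
for q in ("speaker_key_top","speaker"):
  for k in manip.look_for(q,w)[:2]: print(q,k,atz(w,k["location"],.06))
np.savez("w1.npz",**w)
cv2.imwrite("pics/w2.png",cv2.cvtColor(w["image"],cv2.COLOR_RGB2BGR))
E
```

```text
clock: 2.98
ee_pos: [0.5962, 0.3214, 0.2053]
eef_rot: [-180.0, 0.0, 161.1]
wrist_force: [-1.0, 0.9, 0.2]
finger_gap: 0.0003
grip_force: 0.0
3.025 [0.5951 0.3228 0.2053] [-179.9998   -0.0333  161.2079] [-0.0913  0.491  -0.4858]
speaker_key_top {'location': [232.9, 136.7], 'p': 0.89} [0.5326 0.3211 0.06  ]
speaker {'location': [246.2, 147.4], 'p': 0.78} [0.5496 0.3319 0.06  ]
```

View pics/w2.png

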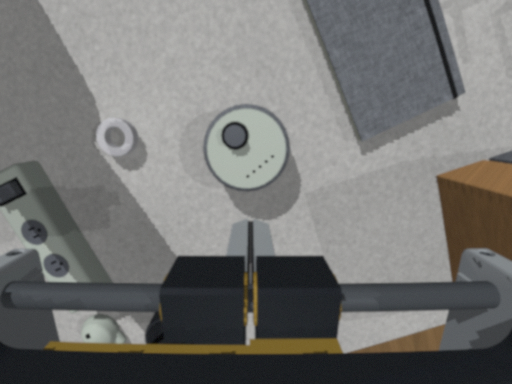

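The speaker key is at (235,136) in the wrist picture, which agrees with the network and the other views: about (0.533, 0.322). Next I'll go over to the printer.

```bash
python3 -m pendant '[{"tx":-0.015,"ty":-0.045,"tz":0,"turn":0,"hand":0},{"tx":-0.035,"ty":-0.1,"tz":0,"turn":0,"hand":0},{"tx":-0.055,"ty":-0.157,"tz":0,"turn":0,"hand":0},{"tx":-0.075,"ty":-0.215,"tz":0,"turn":0,"hand":0},{"tx":-0.095,"ty":-0.272,"tz":0,"turn":0,"hand":0},{"tx":-0.115,"ty":-0.33,"tz":0,"turn":0,"hand":0},{"tx":-0.135,"ty":-0.387,"tz":0,"turn":0,"hand":0},{"tx":-0.155,"ty":-0.444,"tz":0,"turn":0,"hand":0},{"tx":-0.175,"ty":-0.5,"tz":0,"turn":0,"hand":0},{"tx":-0.195,"ty":-0.555,"tz":0,"turn":0,"hand":0},{"tx":-0.206,"ty":-0.59,"tz":0,"turn":0,"hand":0},{"tx":-0.206,"ty":-0.59,"tz":0,"turn":0,"hand":0}]'
python3 - <<'E'
from h import *
np.set_printoptions(precision=4,suppress=True)
w=manip.read_camera("wrist");s=manip.sense()
print(s["clock"],s["ee_pos"],s["eef_rot"],s["wrist_force"],s["joint_positions"])
for q in ("printer_key_top","feed_key"):
  for k in manip.look_for(q,w)[:2]: print(q,k,atz(w,k["location"],.067))
cv2.imwrite("pics/w3.png",cv2.cvtColor(w["image"],cv2.COLOR_RGB2BGR))
np.savez("w3.npz",**w)
E
```

```text
clock: 4.62
ee_pos: [0.6, -0.3044, 0.2054]
eef_rot: [-180.0, -0.0, 161.1]
wrist_force: [-0.0, 0.2, -0.9]
finger_gap: 0.0003
grip_force: 0.0
4.675 [ 0.6006 -0.3022  0.2053] [179.9855  -0.0188 161.1934] [0.0499 0.4707 0.1954] [  3.5711  25.5866  24.3684  93.3424 -11.4907  63.5779 102.1587]
printer_key_top {'location': [239.5, 137.1], 'p': 0.55} [ 0.5392 -0.2971  0.067 ]
feed_key {'location': [239.5, 135.8], 'p': 0.44} [ 0.5378 -0.2966  0.067 ]
```

View pics/w3.png

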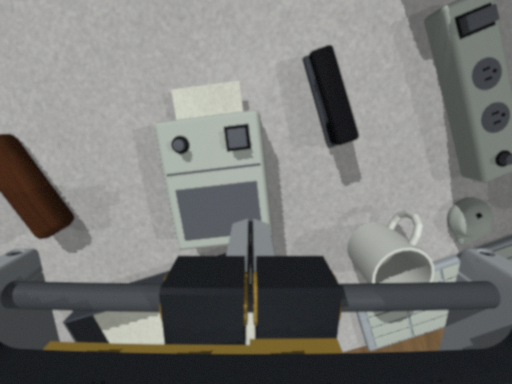

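The square key is at about (237.5,137), the feed key at (180,145) and the strip's bar key at (477,19).

Run:
```python
from h import *
np.set_printoptions(precision=4,suppress=True)
w=dict(np.load("w3.npz"));w["k1"]=float(w["k1"]);w1=dict(np.load("w1.npz"));w1["k1"]=float(w1["k1"])
S=manip.read_camera("scene");D=manip.read_camera("side")
a=atz(w,(237.5,137),.067);b=atz(w,(180,145),.067);print(a,b,np.linalg.norm(a-b))
print("tri",tri([(w,(237.5,137)),(S,(157,180))]),tri([(w,(237.5,137)),(D,(335,276))]))
print("dock",atz(w,(477,19),.057),atz(w,(504,158),.057),tri([(w,(477,19)),(D,(216,213)),(S,(270,162))]))
print("spk tri",tri([(w1,(235,135)),(D,(151,152)),(S,(384,163))]))
s=manip.sense();y=np.radians(s["eef_rot"][2]);d=a-s["ee_pos"]
print("tx ty",d[:2]@[np.cos(y),np.sin(y)],d[:2]@[np.sin(y),-np.cos(y)],s["ee_pos"],s["wrist_force"])
```

```text
[ 0.5384 -0.2992  0.067 ] [ 0.5249 -0.366   0.067 ] 0.06809257564614705
tri [ 0.5387 -0.3005  0.0559] [ 0.5391 -0.3008  0.0615]
dock [ 0.5007 -0.0003  0.057 ] [0.6701 0.0113 0.057 ] [0.4999 0.0081 0.0499]
spk tri [0.533  0.3229 0.0511]
tx ty 0.05994509005730517 -0.018939901290591442 [ 0.6012 -0.3004  0.2056] [ 0.1195 -1.1144 -0.3269]
```

```bash
python3 -m pendant '[{"tx":0.04,"ty":-0.012,"tz":0.02,"turn":0,"hand":0},{"tx":0.0595,"ty":-0.018,"tz":0.06,"turn":0,"hand":0},{"tx":0.0595,"ty":-0.018,"tz":0.1,"turn":0,"hand":0},{"tx":0.0595,"ty":-0.018,"tz":0.12,"turn":0,"hand":0},{"tx":0.0595,"ty":-0.018,"tz":0.13,"turn":0,"hand":0},{"tx":0.0595,"ty":-0.018,"tz":0.13,"turn":0,"hand":0},{"tx":0.0595,"ty":-0.018,"tz":0.13,"turn":0,"hand":0}]'
python3 - <<'E'
from h import *
for i in range(3):
    w=manip.read_camera("wrist");s=manip.sense();print(s["ee_pos"],s["wrist_force"])
im=w["image"][60:330,120:390]
S=manip.read_camera("side")["image"][230:350,280:430]
o=np.hstack([cv2.resize(im,(400,400)),cv2.resize(S,(400,320),interpolation=cv2.INTER_CUBIC)]) if 0 else np.hstack([cv2.resize(im,(400,400)),cv2.copyMakeBorder(cv2.resize(S,(400,320),interpolation=cv2.INTER_CUBIC),0,80,0,0,0)])
cv2.imwrite("pics/c4.png",cv2.cvtColor(o,cv2.COLOR_RGB2BGR))
E
```

```text
clock: 5.75
ee_pos: [0.5391, -0.3007, 0.0765]
eef_rot: [-180.0, 0.1, 161.2]
wrist_force: [0.1, 0.2, 0.3]
finger_gap: 0.0006
grip_force: 0.0
[ 0.53909376 -0.30072993  0.07652593] [-1.02009413 -0.38033339  0.60405412]
[ 0.53903192 -0.30067285  0.07644137] [ 0.12118939 -1.02122265  0.34281175]
[ 0.5388722  -0.30061114  0.0762871 ] [ 0.41740277 -0.30024435  0.08651367]
```

View pics/c4.png

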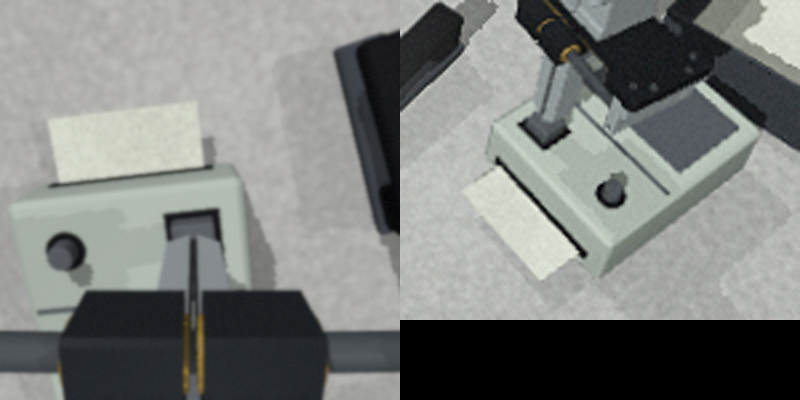

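In the close pictures the fingertips sit right over the square key, with the feed key well clear to the left. I'll press slowly.

```bash
python3 -m pendant '[{"tx":0,"ty":0,"tz":0.003,"turn":0,"hand":0},{"tx":0,"ty":0,"tz":0.006,"turn":0,"hand":0},{"tx":0,"ty":0,"tz":0.008,"turn":0,"hand":0},{"tx":0,"ty":0,"tz":0.010,"turn":0,"hand":0},{"tx":0,"ty":0,"tz":0.011,"turn":0,"hand":0},{"tx":0,"ty":0,"tz":0.011,"turn":0,"hand":0}]'
python3 - <<'E'
from h import *
f=[];z=[]
for i in range(6):
    manip.read_camera("side");s=manip.sense();f.append(s["wrist_force"]);z.append(s["ee_pos"][2])
print(np.mean(f,0),np.std(f,0),np.mean(z))
E
```

```text
clock: 6.7
ee_pos: [0.5384, -0.3004, 0.0644]
eef_rot: [-180.0, -0.0, 161.2]
wrist_force: [0.4, -0.2, -0.2]
finger_gap: 0.0005
grip_force: 0.0
[0.14111647 0.23744109 0.24068067] [0.28678607 0.45501813 0.60040274] 0.06444727457552414
```

```bash
python3 -m pendant '[{"tx":0,"ty":0,"tz":0.001,"turn":0,"hand":0},{"tx":0,"ty":0,"tz":0.002,"turn":0,"hand":0}]'; python3 -m pendant '[{"tx":0,"ty":0,"tz":0.001,"turn":0,"hand":0},{"tx":0,"ty":0,"tz":0.0015,"turn":0,"hand":0}]'
python3 - <<'E'
from h import *
f=[];z=[]
for i in range(4):
    w=manip.read_camera("side");s=manip.sense();f.append(s["wrist_force"]);z.append(s["ee_pos"][2])
print(np.mean(f,0),np.mean(z))
S=w["image"][230:350,280:430]
W=manip.read_camera("wrist")["image"][60:330,120:390]
o=np.hstack([cv2.resize(W,(400,400)),cv2.resize(S[20:80,20:80],(400,400),interpolation=cv2.INTER_CUBIC)])
cv2.imwrite("pics/c5.png",cv2.cvtColor(o,cv2.COLOR_RGB2BGR))
E
```

```text
clock: 7.25
ee_pos: [0.5385, -0.3005, 0.0626]
eef_rot: [-180.0, 0.0, 161.2]
wrist_force: [-1.5, 0.7, 3.7]
finger_gap: 0.0009
grip_force: 2.4
clock: 7.5
ee_pos: [0.5385, -0.3005, 0.061]
eef_rot: [-180.0, 0.0, 161.2]
wrist_force: [-0.4, 0.7, 5.5]
finger_gap: 0.0
grip_force: 2.6
[-0.4305736   0.03388802  4.06403974] 0.060985118073695374
```

View pics/c5.png

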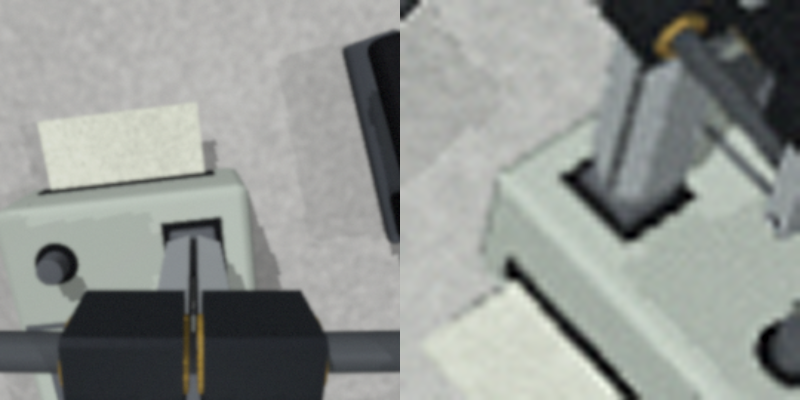

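```bash
cat > f.py <<'E'
from h import *
f=[];z=[]
for i in range(6):
    manip.read_camera("side");s=manip.sense();f.append(s["wrist_force"]);z.append(s["ee_pos"])
print(s["clock"],np.mean(f,0).round(2),np.mean(z,0).round(4))
E
python3 -m pendant '[{"tx":0,"ty":0,"tz":0.001,"turn":0,"hand":0},{"tx":0,"ty":0,"tz":0.002,"turn":0,"hand":0},{"tx":0,"ty":0,"tz":0.002,"turn":0,"hand":0}]'; python3 f.py
```

```text
clock: 8.12
ee_pos: [0.5385, -0.3005, 0.059]
eef_rot: [-180.0, 0.0, 161.2]
wrist_force: [-0.1, 0.8, 3.2]
finger_gap: 0.0005
grip_force: 1.7
8.425 [ 0.11 -0.09  2.69] [ 0.5385 -0.3005  0.059 ]
```

```bash
for i in 1; do python3 -m pendant '[{"tx":0,"ty":0,"tz":0.001,"turn":0,"hand":0}]'; done; python3 -m pendant '[{"tx":0,"ty":0,"tz":0.0006,"turn":0,"hand":0}]';  python3 f.py
```

```text
clock: 8.55
ee_pos: [0.5385, -0.3005, 0.0582]
eef_rot: [-180.0, 0.0, 161.2]
wrist_force: [-1.1, 2.1, 17.5]
finger_gap: 0.0004
grip_force: 8.6
clock: 8.68
ee_pos: [0.5386, -0.3005, 0.0581]
eef_rot: [180.0, 0.0, 161.2]
wrist_force: [-5.3, 2.8, 22.2]
finger_gap: 0.0007
grip_force: 11.2
8.975 [-3.46  1.95 16.63] [ 0.5386 -0.3005  0.0582]
```

The key is on its hard stop at z = 0.058, so the given heights and the TCP z agree. The peak was 22 N, under the 25 N limit. From here I'll go by z, to 5.5 mm of travel. Next: lift and go over to the speaker.

```bash
python3 -m pendant '[{"tx":0,"ty":0,"tz":-0.02,"turn":0,"hand":0},{"tx":0,"ty":0,"tz":-0.06,"turn":0,"hand":0},{"tx":0,"ty":0,"tz":-0.11,"turn":0,"hand":0},{"tx":0.01,"ty":0.028,"tz":-0.14,"turn":0,"hand":0},{"tx":0.025,"ty":0.07,"tz":-0.14,"turn":0,"hand":0},{"tx":0.044,"ty":0.125,"tz":-0.14,"turn":0,"hand":0},{"tx":0.063,"ty":0.18,"tz":-0.14,"turn":0,"hand":0},{"tx":0.082,"ty":0.235,"tz":-0.14,"turn":0,"hand":0},{"tx":0.101,"ty":0.29,"tz":-0.14,"turn":0,"hand":0},{"tx":0.12,"ty":0.345,"tz":-0.14,"turn":0,"hand":0},{"tx":0.14,"ty":0.4,"tz":-0.14,"turn":0,"hand":0},{"tx":0.16,"ty":0.455,"tz":-0.14,"turn":0,"hand":0}]'
python3 -m pendant '[{"tx":0.019,"ty":0.055,"tz":0,"turn":0,"hand":0},{"tx":0.038,"ty":0.11,"tz":0,"turn":0,"hand":0},{"tx":0.046,"ty":0.1325,"tz":0,"turn":0,"hand":0},{"tx":0.046,"ty":0.1325,"tz":0.04,"turn":0,"hand":0},{"tx":0.046,"ty":0.1325,"tz":0.08,"turn":0,"hand":0},{"tx":0.046,"ty":0.1325,"tz":0.115,"turn":0,"hand":0},{"tx":0.046,"ty":0.1325,"tz":0.125,"turn":0,"hand":0},{"tx":0.046,"ty":0.1325,"tz":0.125,"turn":0,"hand":0}]'
python3 - <<'E'
from h import *
S=manip.read_camera("side");T=manip.read_camera("scene");W=manip.read_camera("wrist");s=manip.sense();print(s["clock"],s["ee_pos"],s["wrist_force"])
r=lambda a:cv2.resize(a,(260,260),interpolation=cv2.INTER_CUBIC)
o=np.hstack([r(W["image"][60:330,120:390]),r(S["image"][115:185,120:190]),r(S["image"][230:350,280:400])])
cv2.imwrite("pics/c6.png",cv2.cvtColor(o,cv2.COLOR_RGB2BGR))
E
```

```text
clock: 10.48
ee_pos: [0.5332, 0.1835, 0.1984]
eef_rot: [180.0, 0.0, 161.2]
wrist_force: [1.0, 0.8, -0.2]
finger_gap: 0.0003
grip_force: 0.0
clock: 11.48
ee_pos: [0.5329, 0.3217, 0.0729]
eef_rot: [-180.0, 0.0, 161.2]
wrist_force: [0.3, -0.9, -0.2]
finger_gap: 0.0005
grip_force: 0.0
11.625 [0.53341467 0.32247281 0.07400135] [ 0.73617693 -0.30489123  0.78355843]
```

View pics/c6.png

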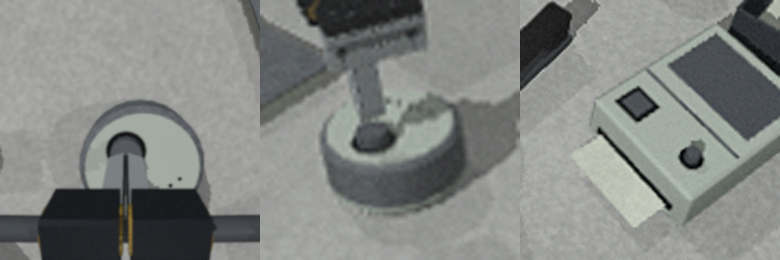

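The printer key now sits down in its recess and the printer hasn't moved. The fingertips are over the speaker's round key. Pressing to z ≈ 0.055.

```bash
python3 -m pendant '[{"tx":0,"ty":0,"tz":0.005,"turn":0,"hand":0},{"tx":0,"ty":0,"tz":0.010,"turn":0,"hand":0},{"tx":0,"ty":0,"tz":0.013,"turn":0,"hand":0},{"tx":0,"ty":0,"tz":0.015,"turn":0,"hand":0},{"tx":0,"ty":0,"tz":0.017,"turn":0,"hand":0},{"tx":0,"ty":0,"tz":0.018,"turn":0,"hand":0},{"tx":0,"ty":0,"tz":0.018,"turn":0,"hand":0}]'; python3 f.py
```

```text
clock: 12.5
ee_pos: [0.5325, 0.3221, 0.0542]
eef_rot: [-180.0, -0.0, 161.2]
wrist_force: [-1.1, 0.3, 1.7]
finger_gap: 0.0004
grip_force: 0.9
12.8 [-0.36 -0.31 -0.24] [0.5326 0.3221 0.0543]
```

```bash
python3 -m pendant '[{"tx":0,"ty":0,"tz":0.0008,"turn":0,"hand":0}]'; python3 f.py
```

```text
clock: 12.92
ee_pos: [0.5327, 0.3222, 0.0538]
eef_rot: [180.0, 0.0, 161.2]
wrist_force: [-0.9, -1.3, 5.8]
finger_gap: 0.0002
grip_force: 2.7
13.225 [-0.41 -0.25  4.04] [0.5327 0.3221 0.0537]
```

Resistance while moving was 5.8 N at z = 0.0538, so the speaker key is about 6 mm in. Now I'll lift and go on to a viewing spot near the strip.

```bash
python3 -m pendant '[{"tx":0,"ty":0,"tz":-0.02,"turn":0,"hand":0},{"tx":0,"ty":0,"tz":-0.06,"turn":0,"hand":0},{"tx":0,"ty":0,"tz":-0.11,"turn":0,"hand":0},{"tx":-0.01,"ty":-0.02,"tz":-0.145,"turn":0,"hand":0},{"tx":-0.03,"ty":-0.065,"tz":-0.145,"turn":0,"hand":0},{"tx":-0.052,"ty":-0.115,"tz":-0.145,"turn":0,"hand":0},{"tx":-0.075,"ty":-0.165,"tz":-0.145,"turn":0,"hand":0},{"tx":-0.098,"ty":-0.215,"tz":-0.145,"turn":0,"hand":0},{"tx":-0.12,"ty":-0.265,"tz":-0.145,"turn":0,"hand":0},{"tx":-0.132,"ty":-0.289,"tz":-0.145,"turn":0,"hand":0},{"tx":-0.132,"ty":-0.289,"tz":-0.145,"turn":0,"hand":0},{"tx":-0.132,"ty":-0.289,"tz":-0.145,"turn":0,"hand":0}]'
python3 - <<'E'
from h import *
np.set_printoptions(precision=4,suppress=True)
w=manip.read_camera("wrist");S=manip.read_camera("side");s=manip.sense()
print(s["clock"],s["ee_pos"],s["wrist_force"])
for k in manip.look_for("dock_key_top",w)[:2]: print(k,atz(w,k["location"],.057))
np.savez("w7.npz",**w)
o=np.hstack([w["image"],cv2.copyMakeBorder(cv2.resize(S["image"][115:185,120:190],(280,280),interpolation=cv2.INTER_CUBIC),0,104,0,0,0)])
cv2.imwrite("pics/w7.png",cv2.cvtColor(o,cv2.COLOR_RGB2BGR))
E
```

```text
clock: 14.72
ee_pos: [0.5645, 0.0069, 0.1992]
eef_rot: [180.0, 0.0, 161.3]
wrist_force: [-0.8, 0.7, 0.2]
finger_gap: 0.0007
grip_force: 0.0
14.825 [0.5645 0.0073 0.1989] [0.3307 0.8084 0.9076]
{'location': [235.0, 137.8], 'p': 0.57} [0.503  0.0087 0.057 ]
```

View pics/w7.png

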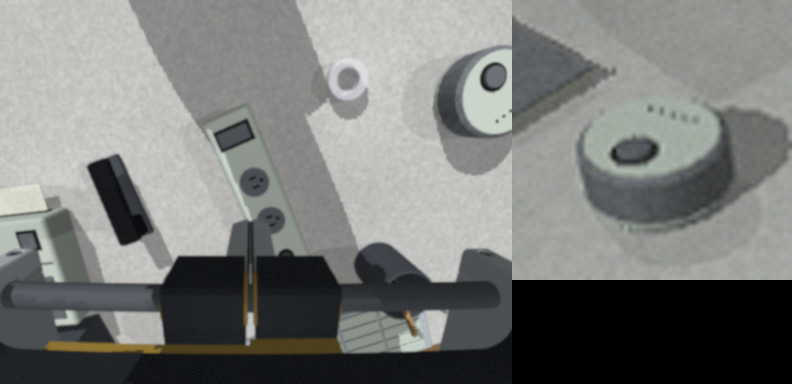

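The speaker key is down in its recess. The strip's bar key is at (234.5,136), about (0.502, 0.0085). I'll go above it and press down to z ≈ 0.052.

```bash
python3 -m pendant '[{"tx":0.04,"ty":-0.012,"tz":0,"turn":0,"hand":0},{"tx":0.0595,"ty":-0.019,"tz":0.03,"turn":0,"hand":0},{"tx":0.0595,"ty":-0.019,"tz":0.07,"turn":0,"hand":0},{"tx":0.0595,"ty":-0.019,"tz":0.11,"turn":0,"hand":0},{"tx":0.0595,"ty":-0.019,"tz":0.13,"turn":0,"hand":0},{"tx":0.0595,"ty":-0.019,"tz":0.136,"turn":0,"hand":0},{"tx":0.0595,"ty":-0.019,"tz":0.139,"turn":0,"hand":0},{"tx":0.0595,"ty":-0.019,"tz":0.139,"turn":0,"hand":0}]'
python3 -m pendant '[{"tx":0,"ty":0,"tz":0.002,"turn":0,"hand":0},{"tx":0,"ty":0,"tz":0.004,"turn":0,"hand":0},{"tx":0,"ty":0,"tz":0.006,"turn":0,"hand":0},{"tx":0,"ty":0,"tz":0.007,"turn":0,"hand":0}]'
python3 f.py
```

```text
clock: 15.88
ee_pos: [0.5025, 0.0074, 0.0602]
eef_rot: [180.0, 0.0, 161.2]
wrist_force: [-0.1, 0.0, 0.6]
finger_gap: 0.0005
grip_force: 0.0
clock: 16.38
ee_pos: [0.5024, 0.0073, 0.0527]
eef_rot: [180.0, 0.0, 161.2]
wrist_force: [1.2, -0.1, 3.9]
finger_gap: 0.0002
grip_force: 2.4
16.675 [1.51 0.51 2.35] [0.5022 0.0072 0.0526]
```

```bash
python3 -m pendant '[{"tx":0,"ty":0,"tz":0.0006,"turn":0,"hand":0},{"tx":0,"ty":0,"tz":0.0013,"turn":0,"hand":0}]'; python3 f.py
```

```text
clock: 16.92
ee_pos: [0.5021, 0.0072, 0.0513]
eef_rot: [180.0, 0.0, 161.2]
wrist_force: [1.6, 0.3, 5.0]
finger_gap: 0.0004
grip_force: 2.6
17.225 [2.28 0.4  3.66] [0.5021 0.0072 0.0513]
```

About 5.7 mm in at 5 N. Now I'll withdraw and check.

```bash
python3 -m pendant '[{"tx":0,"ty":0,"tz":-0.02,"turn":0,"hand":0},{"tx":0,"ty":0,"tz":-0.06,"turn":0,"hand":0},{"tx":0,"ty":0,"tz":-0.11,"turn":0,"hand":0},{"tx":0,"ty":0,"tz":-0.16,"turn":0,"hand":0},{"tx":-0.04,"ty":0.012,"tz":-0.18,"turn":0,"hand":0},{"tx":-0.066,"ty":0.022,"tz":-0.18,"turn":0,"hand":0},{"tx":-0.066,"ty":0.022,"tz":-0.18,"turn":0,"hand":0},{"tx":-0.066,"ty":0.022,"tz":-0.18,"turn":0,"hand":0}]'
python3 - <<'E'
from h import *
S=manip.read_camera("side");w=manip.read_camera("wrist");s=manip.sense();print(s["clock"],s["wrist_force"])
r=lambda a:cv2.resize(a,(260,260),interpolation=cv2.INTER_CUBIC)
I=S["image"]
o=np.vstack([np.hstack([r(I[235:345,290:400]),r(I[115:185,120:190]),r(I[165:245,190:270])]),cv2.copyMakeBorder(cv2.resize(w["image"],(427,320)),0,0,0,353,0)])
cv2.imwrite("pics/c8.png",cv2.cvtColor(o,cv2.COLOR_RGB2BGR))
E
```

```text
clock: 18.23
ee_pos: [0.5705, 0.0065, 0.2305]
eef_rot: [-179.9, -0.1, 161.2]
wrist_force: [-0.2, -0.3, -0.4]
finger_gap: 0.0004
grip_force: 0.0
18.325 [-0.26271616 -0.30096319  0.39225345]
```

View pics/c8.png

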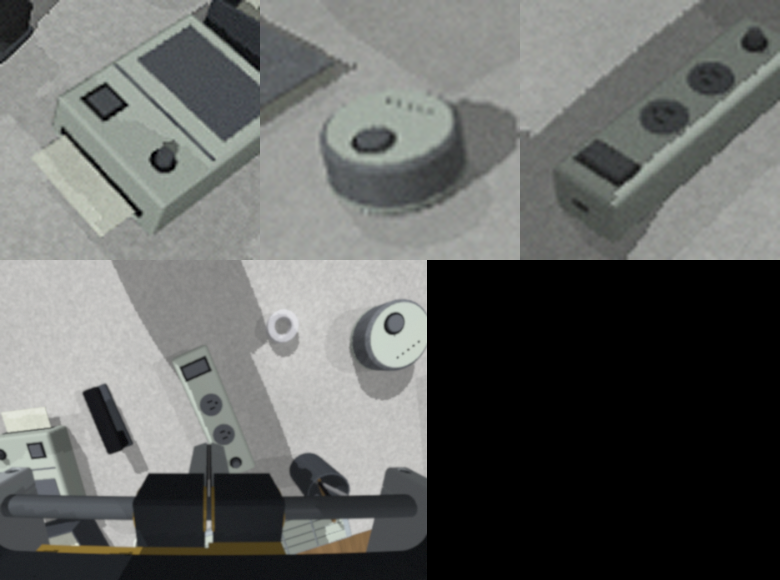

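All three keys sit low in their recesses: printer (103,100), speaker (374,140) and strip (607,160) in the crops. The feed key (163,157) and reset key (755,40) still stand proud, nothing has moved, and the hand is clear.

```bash
python3 -c "
from rig import manip
print(manip.hand_in())"
```

```text
the job is handed in; nothing more can be done
None
```

I pressed the printer, speaker and strip keys in that order and handed the job in at about 18 s with the hand clear, the feed and reset keys untouched and nothing visibly moved; the printer key went all the way to its stop, not half way, peaking at about 22 N (it breaks above 25 N).

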